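# Seat a lens barrel in the sprung V-block and hold it down

## Robot

A 6-joint arm with a two-finger parallel gripper is mounted at the origin on a cart in front of the work surface, level with it; the furniture and walls round the work are solid. World frame = base frame: x ahead of the robot, y to its left, z up, the work surface at z = 0. Lengths are in mm, angles in degrees, forces in N, time in s.
With the tool pointing down it reaches from about 275 to 825 mm from the base axis. Payload 5.2 kg.
Tool frame: the origin (TCP) lies at the very end of the fingers, on their centre line; the grasp point (between the pads) lies 19 mm behind it; z points along the fingers, y is the line along which they close (so a half turn about z gives the same grasp; the last joint's range is limited). The gripper opens to 93 mm and grips with 3 to 60 N. Pads are 15 mm wide; open, the fingers measure 128 mm over their backs; the gripper's body (75 mm by 188 mm) begins 65 mm behind the grasp point.
Start: joints at [-88.511, 14.817, 87.949, -0, 77.235, -11.62], TCP at [124.766, -535.666, 218.653] pointing down, gripper open.
Joint ranges: [-179.93, 179.93], [-52.35, 119.4], [10.71, 147.94], [-69.91, 249.91], [12.55, 155.21], [-178.61, 178.61]. Speed limits (degrees/s): [147.25, 147.25, 180, 180, 180, 180].

## Interface

Orientations are given as [roll, pitch, yaw] about the fixed x, y, z axes, in that order (R = Rz(yaw) Ry(pitch) Rx(roll)).
In Python, from plant import manip gives the robot as it stands.
- The arm moves only by the shell command python3 -m pendant 'ROWS' [FORCE]. ROWS is text: rows parted by semicolons, each of 7 numbers parted by spaces: the shift along the tool's x, y, z in cm, then the turn, a rotation vector about the tool's x, y, z in degrees, then the finger opening in cm, from 0 to 9.3. A call has 1 to 5 rows; each row is the pose to reach, as a shift and turn from the pose commanded when the call began, along the tool's axes at that moment; what a row does not reach only later rows make up. A row lasts 1/10 s, in which the tool goes at most 50 mm and 8.59 degrees, less where a joint would pass 70% of its speed; a pose out of reach is approached as far as the arm can. A call with a gripper value outside its range is refused whole. The fingers move at their own pace and stop on an object; FORCE is the grip in N (left out, the last holds). Time passes only in rows, so rows that repeat a pose let the fingers close. It gives the time, the measured TCP pose, the force, the opening and the grip force at its end, in the units of the state.
- manip.observe(): the state, without advancing time (a new reading comes with each control period).
- manip.read_camera(name): name is "scene" or "top" or "wrist"; returns the picture (480x640x3 uint8, red, green, blue); there is no depth.
- manip.get_calibration(name): a dict with "vfov" (degrees; the focal length in pixels is half the picture's height over the tangent of half this angle, whatever the lens; pixels are square), "cx", "cy" (the principal point, pixels), "rvec" (rotation vector, rad) and "tvec" (3), from world to camera coordinates, as OpenCV has them. Camera axes: x right, y down, z forward; pixel columns grow to the right and rows downward; lengths in mm; the calibration is good to about 2 mm. The wrist camera is an equidistant fisheye: a pixel r from the principal point sees the ray r / f radians off the axis. A picture is of the moment at which its call begins: read the wrist's pose just before it. get_calibration takes no time and is no camera call; for the wrist camera it gives the pose at the moment of the call.
- manip.sign_off(): hands the job in; it is judged then, once.
The state is a dict: "time_s": time; "qpos": joint angles; "joint_velocities": joint speeds; "tau": joint torques, N m; "ee_pos": TCP position; "eef_rot": TCP orientation; "ft_force": force on the tool from outside, world axes, zero at the start; "wrist_torque": the same for the moment, N m; "width": finger opening in mm; "finger_force": force on a finger pad.
Only numpy, scipy, OpenCV 4.12 (cv2) and the standard library are available. Lean on these libraries where they do the work, as an engineer would, in place of code of your own. Each camera call takes 0.05 s, during which the arm holds its last target. There are 200 camera calls.

## Task

Pull the blue-banded lens barrel straight up out of its bay in the storage holder, past the sprung detent, and lay it in the V-block of the alignment fixture, centred lengthwise and bedded on both faces of the V. Press it down until the sprung block has sunk about half of its 12 mm travel (red pointer in the green zone), never bottoming it, and finish while still holding it pressed there. Leave the orange-banded barrel in its bay and the other things on the bench alone.

Things in the scene. Friction and masses are not known exactly. Their poses are not given: they have to be found in the camera images.
- blue_barrel: the lens barrel wanted: smooth black cylinder, 30 mm diameter, 110 mm long, 0.10 to 0.21 kg, with two blue bands 25 mm either side of its middle. Origin at its very centre; x is its axis. Starts level in one of the holder's two bays, axis 55 mm above the worktop. Its middle 64 mm is free of supports: fingers can straddle it there from above
- orange_barrel: the other lens barrel, the same but with two orange bands; lies in the holder's other bay and stays there. Origin at its centre, x along its axis
- holder: fixed storage holder: grey plate 124 (x) x 186 (y) x 12 mm; origin at the centre of its underside, x along the barrels. Bays side by side at y = +52 and -52 mm; in each, two aluminium saddles 12 mm thick at x = +40 and -40 mm carry the barrel's ends; tallest part 69 mm
- detent_a (a joint): the sprung steel detent slide outside the bay at y = +52 mm of the holder, in m outward (0 at rest, 0.008 most). Its two brass noses, over the saddles, reach over the barrel just above its middle. A barrel comes out straight up, with a pull of about 4 to 10 N over the first 10 mm. The slide's low bar lies 26 to 34 mm from the bay's centre, top 24 mm above the worktop
- detent_b (a joint): the same slide of the bay at y = -52 mm, the mirror image
- fixture: fixed alignment fixture: dark steel base 140 (x) x 90 (y) x 12 mm carrying the sprung V-block; origin at the centre of its underside, x along the V groove. At its -x end a white scale with a green zone; the carriage's red pointer stands in it when the block is 3 to 10 mm down
- carriage (a joint): how far the V-block's sprung aluminium carriage is pressed down, in m: 0 at rest (top), 0.012 bottomed out. It starts to move at about 4.5 N including the barrel's weight, which alone does not sink it, then takes 1 N per mm (10.5 N half-way)
- vee_seat (a point): a bedded, centred barrel's centre; 65 mm above the worktop at rest, moves down with the carriage; x along the groove. Two steel V pieces 14 mm thick at x = +40 and -40 mm, 66 mm of free gap between them for fingers; their tops are as high as this point, the plate between them 27 mm lower; V mouth 41 mm wide. The V has no side play: a barrel gripped 0.5 mm off to a side bears on one face only and is pushed sideways
- specimen_cup: bystander: clear specimen cup with a red lid, 57 mm wide, 60 mm tall; origin at the centre of its underside
- small_bottle: bystander: white reagent bottle with a red cap, 48 mm wide, 105 mm tall; origin at the centre of its underside
- pen: bystander: black marker pen, 131 mm long; origin at the centre of its underside
- bench_timer: bystander: white bench timer, 58x72x18 mm; origin at the centre of its underside
- tweezers: bystander: steel forceps, 122 mm long; origin at the centre of its underside
- beaker_cup: bystander: clear open cup, 51 mm wide, 55 mm tall; origin at the centre of its underside
- blue_rack: bystander: empty blue vial rack, 52x102x41 mm; origin at the centre of its underside
There are look-alikes about, which are no part of the job. What is shaped like the blue_barrel but yellow is not meant.

How it is judged:
By the outcome, as a careful person would: the job done as asked, in the order asked, and still so for the second after the job is handed in, while the arm keeps its last pose, push and grip.
It also fails if it takes over 54 s, if anything falls off the work surface, if the arm or the gripper's body presses on something with over 40 N, if the wrist force passes 120 N, or if a joint passes its speed limit or range.

## Working session

There is one attempt and no reset: what is moved stays moved. The work goes in short steps, Python scripts to look and compute and a shell command to move; the robot and the scene stay as the last step left them, time stands still between calls to the robot, and variables do not carry over. Pictures are saved under pics/ and viewed, at most 10 in all, crops included, and the job is handed in when it is done.

```bash
mkdir -p pics; cat > h.py <<'E'
import numpy as np, cv2
from plant import manip
def cal(n):
    c=manip.get_calibration(n); R=cv2.Rodrigues(np.array(c['rvec'],float))[0]; t=np.array(c['tvec'],float)
    return 240/np.tan(np.radians(c['vfov']/2)),c['cx'],c['cy'],R,t
def ray(n,px,C=None):
    f,cx,cy,R,t=C or cal(n); d=np.array([px[0]-cx,px[1]-cy],float)
    if n=='wrist':
        r=np.hypot(*d); th=r/f; v=np.r_[d/max(r,1e-9)*np.sin(th),np.cos(th)]
    else: v=np.r_[d/f,1]
    return -R.T@t, R.T@v
def onz(n,px,z,C=None):
    o,v=ray(n,px,C); return o+v*(z-o[2])/v[2]
def proj(n,P,C=None):
    f,cx,cy,R,t=C or cal(n); p=R@np.asarray(P,float)+t
    if n=='wrist':
        r=np.hypot(p[0],p[1]); th=np.arctan2(r,p[2]); return np.array([cx,cy])+f*th*p[:2]/max(r,1e-9)
    return np.array([cx,cy])+f*p[:2]/p[2]
def snap(n,name):
    C=cal(n); im=manip.read_camera(n); cv2.imwrite(f'pics/{name}.png',im[...,::-1]); return im,C
E
python3 - <<'E'
from h import *
a=[]
for n in('scene','top','wrist'):
    im,C=snap(n,n+'0'); np.savez(f'{n}0.npz',im=im); print(n,C[0],-C[3].T@C[4],C[3][2])
print(manip.observe())
E
```

```text
scene 439.9995945230488 [  -66.64008639 -1260.56580423   752.97256571] [ 0.3963322   0.80700136 -0.43780086]
top 594.0998205227316 [ -12.64584496    7.89645919 1876.31760512] [ 0.29479    -0.0443148  -0.95453395]
wrist 371.64829954431775 [ 197.98784917 -518.0885077   383.60873333] [-0.26256393 -0.05901924 -0.96310794]
{'time_s': 0.15, 'qpos': array([-8.85097504e+01,  1.48490396e+01,  8.79939277e+01, -8.10970869e-04,
        7.72339423e+01, -1.16218957e+01]), 'joint_velocities': array([ 0.01191607, -0.15617974, -0.09437015,  0.03561209,  0.05462976,
       -0.03143021]), 'tau': array([ 2.10769373e-03, -4.37644279e+01, -2.84234226e+01,  7.19454722e-02,
        3.80512560e-02, -9.50220783e-05]), 'ee_pos': array([ 124.75756028, -535.26042896,  218.03381452]), 'eef_rot': array([-1.79924508e+02, -1.47191566e-02,  1.31123154e+01]), 'ft_force': array([-0.10972904, -0.75515344, -0.38617493]), 'wrist_torque': array([ 0.03875006, -0.0256656 , -0.01645399]), 'finger_force': 0.0, 'width': 92.99924190158166}
```

View pics/top0.png

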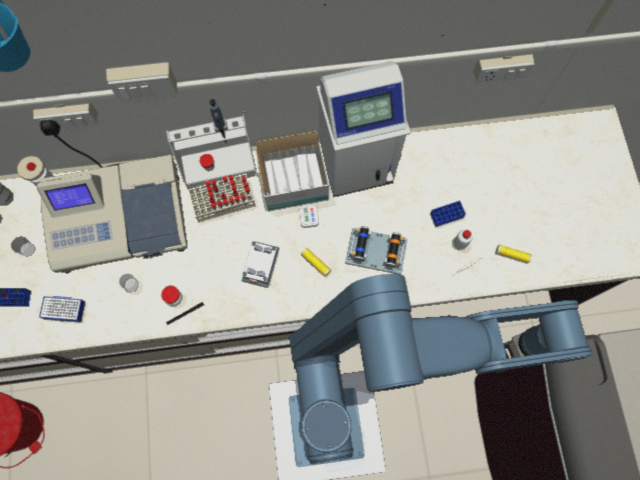

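View pics/scene0.png

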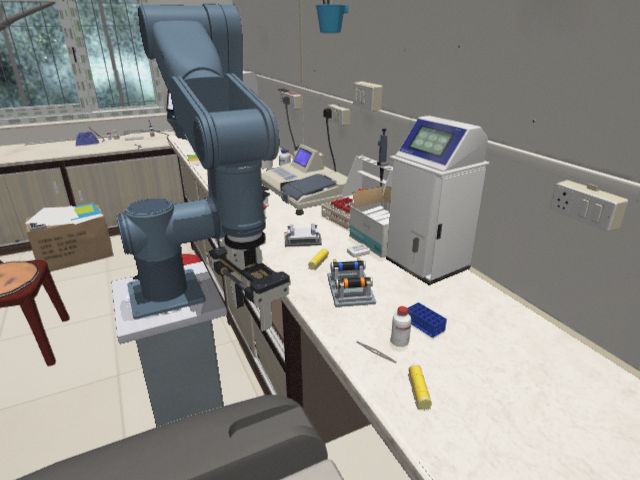

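The top view shows the holder near (377,250), with the blue barrel at (361,241) and the orange one at (394,249). The fixture is near (260,264). Two yellow decoys lie at (315,262) and (514,254).

```bash
python3 - <<'E'
from h import *
im=np.load('top0.npz')['im']; C=cal('top')
hsv=cv2.cvtColor(im,cv2.COLOR_RGB2HSV)
for nm,lo,hi,(x0,y0,x1,y1) in [('blue',(105,120,60),(130,255,255),(345,222,375,270)),('orange',(5,150,120),(20,255,255),(380,225,412,275))]:
    m=cv2.inRange(hsv,lo,hi); k=np.zeros_like(m); k[y0:y1,x0:x1]=m[y0:y1,x0:x1]
    n,l,s,c=cv2.connectedComponentsWithStats(k)
    for i in range(1,n):
        if s[i,4]>5: print(nm,c[i],s[i,4],onz('top',c[i],66,C)[:2].round(1))
print('fix',[onz('top',p,12,C)[:2].round(0) for p in [(251,242),(278,247),(268,286),(242,281)]])
print('holder',[onz('top',p,12,C)[:2].round(0) for p in [(351,228),(407,238),(403,274),(346,264)]])
big=cv2.resize(im[215:300,230:420],None,fx=4,fy=4,interpolation=cv2.INTER_CUBIC); cv2.imwrite('pics/topc.png',big[...,::-1])
E
```

```text
blue [362.97560976 234.53658537] 41 [ 567.7 -195. ]
blue [360.16216216 249.        ] 37 [ 520.8 -178.9]
orange [394.875  240.8125] 32 [ 533.7 -293.2]
orange [391.96428571 255.28571429] 28 [ 487.2 -276.1]
fix [array([607., 168.]), array([578.,  82.]), array([452., 128.]), array([479., 209.])]
holder [array([ 613., -165.]), array([ 554., -344.]), array([ 435., -310.]), array([ 492., -131.])]
```

View pics/topc.png

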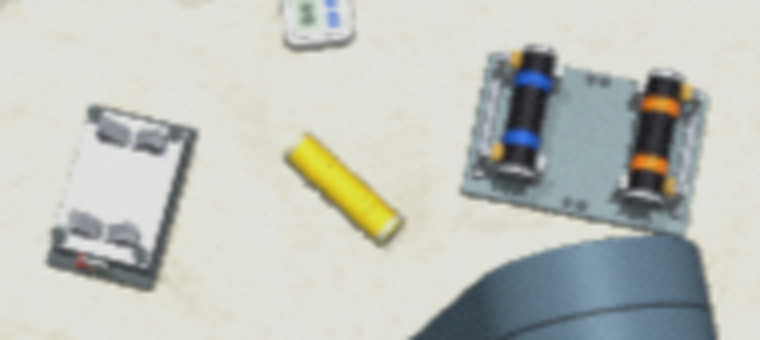

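```bash
cat >> h.py <<'E'
from scipy.spatial.transform import Rotation as Ro
def to(P,yaw):
    s=manip.observe(); R=Ro.from_euler('xyz',s['eef_rot'],degrees=True); T=Ro.from_euler('xyz',[180,0,yaw],degrees=True)
    print('now',s['ee_pos'].round(2),s['eef_rot'].round(2),'t',round(s['time_s'],2),'F',s['ft_force'].round(2),'M',s['wrist_torque'].round(2),'w',round(s['width'],2),round(s['finger_force'],1))
    print('shift cm',(R.inv().apply(np.array(P)-s['ee_pos'])/10).round(3),'rot',(R.inv()*T).as_rotvec(degrees=True).round(2))
E
python3 - <<'E'
from h import *
to([530,-182,215],-19); print([onz('top',p,0)[:2].round(0) for p in [(338,195),(393,183)]])
E
```

```text
now [ 124.76 -535.26  218.03] [-1.7992e+02 -1.0000e-02  1.3110e+01] t 0.15 F [-0.11 -0.76 -0.39] M [ 0.04 -0.03 -0.02] w 93.0 0.0
shift cm [ 47.482 -25.211   0.349] rot [-8.000e-02  1.000e-02  3.211e+01]
[array([ 740., -139.]), array([ 760., -332.])]
```

```bash
python3 -m pendant '23.7 -12.6 0.2 0 0 16 6; 23.7 -12.6 0.2 0 0 16 6; 23.7 -12.6 0.2 0 0 16 6; 23.7 -12.6 0.2 0 0 16 6; 23.7 -12.6 0.2 0 0 16 6' 40; python3 -c "
from h import *
to([530,-182,215],-19)"
```

```text
time_s: 0.65
ee_pos: [313.3, -370.5, 216.7]
eef_rot: [-180.0, -0.0, -2.9]
ft_force: [0.0, -0.6, 0.3]
width: 61.3
finger_force: 0.0
now [ 313.28 -370.47  216.65] [-179.99   -0.     -2.93] t 0.65 F [ 0.05 -0.57  0.3 ] M [ 0.08 -0.05 -0.04] w 61.35 0.0
shift cm [ 20.68 -19.93   0.17] rot [-1.000e-02  0.000e+00  1.607e+01]
```

```bash
python3 -m pendant '20.3 -19.6 0.2 0 0 16 6; 20.3 -19.6 0.2 0 0 16 6; 20.3 -19.6 0.2 0 0 16 6; 20.3 -19.6 0.2 0 0 16 6; 20.3 -19.6 0.2 0 0 16 6' 40;  python3 -m pendant '0 0 0 0 0 0 6; 0 0 0 0 0 0 6;0 0 0 0 0 0 6' ; python3 - <<'E'
from h import *
to([544,-187,215],-19); im,C=snap('wrist','w1'); np.savez('w1.npz',im=im)
for P in [(544,-187,55),(510,-284,55),(529,147,65)]: print(proj('wrist',P,C))
E
```

```text
time_s: 1.15
ee_pos: [491.9, -214.9, 215.0]
eef_rot: [180.0, 0.0, -18.9]
ft_force: [0.4, -0.9, -1.5]
width: 59.9
finger_force: 0.0
time_s: 1.45
ee_pos: [489.9, -217.1, 214.8]
eef_rot: [180.0, 0.1, -18.9]
ft_force: [0.7, -0.3, 0.0]
width: 59.8
finger_force: 0.0
now [ 489.93 -217.07  214.8 ] [ 1.7998e+02  6.0000e-02 -1.8910e+01] t 1.45 F [ 0.69 -0.34  0.01] M [0.03 0.   0.05] w 59.81 0.0
shift cm [ 4.141 -4.597 -0.025] rot [0.02 0.06 0.09]
[271.13211856 183.39334642]
[387.44123504 184.3473146 ]
[ 27.09547002 300.49753434]
```

View pics/w1.png

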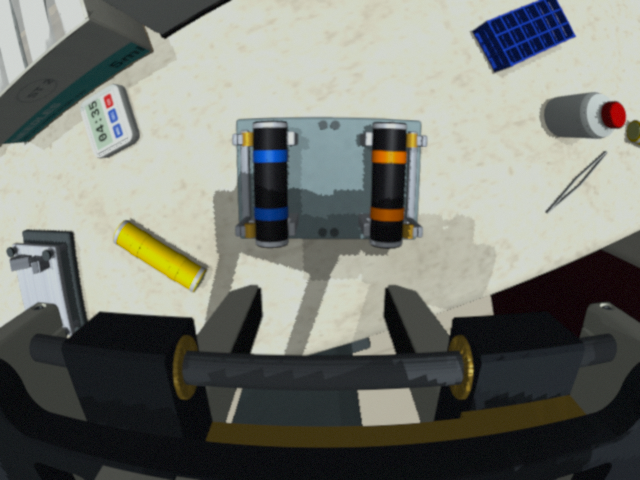

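The wrist view shows the blue barrel upright at x≈270, with bands at (270,157) and (270,214), and the orange barrel at x≈388. Part of the fixture is visible at the left edge. I'll move above the blue barrel and measure again there.

```bash
python3 -m pendant '4.1 -4.6 6.5 0 0 0 6; 4.1 -4.6 6.5 0 0 0 6; 4.1 -4.6 6.5 0 0 0 6; 4.1 -4.6 6.5 0 0 0 6; 4.1 -4.6 6.5 0 0 0 6' 40; cat > m.py <<'E'
from h import *
def bands(name,z):
    to([544,-187,150],-19); s=manip.observe(); im,C=snap('wrist',name); np.savez(name+'.npz',im=im)
    R=Ro.from_euler('xyz',s['eef_rot'],degrees=True)
    hsv=cv2.cvtColor(im,cv2.COLOR_RGB2HSV)
    for nm,lo,hi in [('blue',(105,120,50),(125,255,255)),('orange',(5,150,100),(20,255,255))]:
        m=cv2.inRange(hsv,lo,hi); n,l,st,c=cv2.connectedComponentsWithStats(m)
        for i in range(1,n):
            x,y,w,h,a=st[i]
            if a>150:
                ys,xs=np.nonzero(l==i); 
                # mean of left/right edge rays per row -> axis
                L=[];
                for r in range(y+h//3,y+2*h//3+1):
                    q=xs[ys==r]
                    o,va=ray('wrist',(q.min(),r),C); _,vb=ray('wrist',(q.max(),r),C)
                    v=va/np.linalg.norm(va)+vb/np.linalg.norm(vb); L.append(o+v*(z-o[2])/v[2])
                P=np.mean(L,0); print(nm,c[i].round(0),a,(w,h),P.round(1),'tool',R.inv().apply(P-s['ee_pos']).round(1))
    return im,C
E
python3 -c "
from m import *
im,C=bands('w2',55); s=manip.observe();R=Ro.from_euler('xyz',s['eef_rot'],degrees=True); print(R.inv().apply(-C[3].T@C[4]-s['ee_pos']))"
```

```text
time_s: 2.0
ee_pos: [544.0, -187.9, 151.4]
eef_rot: [180.0, -0.1, -19.0]
ft_force: [-0.2, -0.2, 0.4]
width: 60.0
finger_force: 0.0
now [ 544.01 -187.93  151.4 ] [ 1.7996e+02 -9.0000e-02 -1.8990e+01] t 2.0 F [-0.23 -0.18  0.39] M [0.02 0.01 0.  ] w 59.96 0.0
shift cm [-0.031 -0.088  0.14 ] rot [ 0.04 -0.09  0.01]
blue [592.  70.] 5158 (np.int32(100), np.int32(83)) [ 620.3 -453.6   55. ] tool [158.4 226.3  96.8]
blue [321. 219.] 696 (np.int32(43), np.int32(19)) [ 565.6 -193.5   55. ] tool [22.1 -1.8 96.4]
blue [321. 287.] 556 (np.int32(40), np.int32(19)) [ 516.9 -176.3   55. ] tool [-29.6  -2.2  96.4]
orange [459. 221.] 500 (np.int32(38), np.int32(18)) [ 531. -292.   55.] tool [ 21.4 102.6  96.5]
orange [454. 286.] 475 (np.int32(37), np.int32(17)) [ 482.  -275.7   55. ] tool [-30.2 103.1  96.4]
[  74.99208591   -0.40378567 -165.33352307]
```

View pics/w2.png

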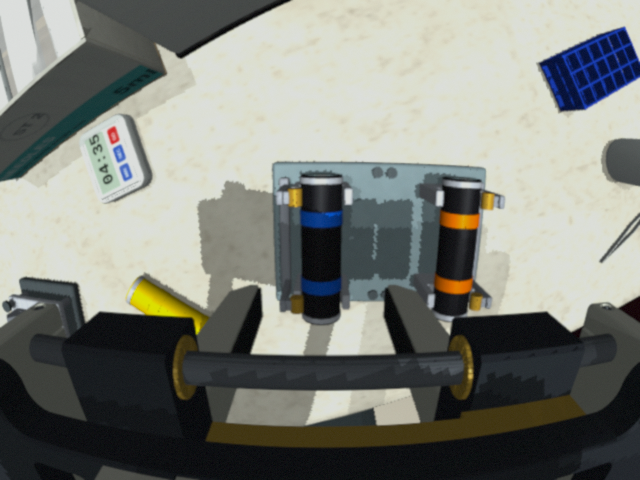

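The blue barrel is centred at x≈321 px, between fingers whose inner tips are at 262 and 385. It sits about 2 mm to the -y side and 1–2 mm to the -x side. Next I'll go down and grip.

```bash
python3 -m pendant '-0.15 -0.2 4 0 0 0 6; -0.15 -0.2 8 0 0 0 6; -0.15 -0.2 10.5 0 0 0 6; -0.15 -0.2 11.5 0 0 0 6; -0.15 -0.2 11.5 0 0 0 6'; python3 -m pendant '0 0 0 0 0 0 6; 0 0 0 0 0 0 4;0 0 0 0 0 0 3.2;0 0 0 0 0 0 3.2;0 0 0 0 0 0 3.2'; python3 -c "
from h import *
to([543,-186,36],-19)"
```

```text
time_s: 2.55
ee_pos: [543.0, -184.4, 35.0]
eef_rot: [-180.0, 0.1, -18.9]
ft_force: [0.8, 0.4, -0.1]
width: 60.2
finger_force: 0.0
time_s: 3.05
ee_pos: [543.9, -184.0, 35.7]
eef_rot: [180.0, -0.1, -18.9]
ft_force: [-0.3, 0.3, 0.1]
width: 34.1
finger_force: 0.0
now [ 543.93 -184.04   35.67] [ 1.7998e+02 -5.0000e-02 -1.8880e+01] t 3.05 F [-0.3   0.29  0.07] M [ 0.02  0.03 -0.06] w 34.07 0.0
shift cm [-0.025  0.216 -0.033] rot [ 0.02 -0.05  0.12]
```

```bash
python3 -m pendant '0 0 0 0 0 0 2.5;0 0 0 0 0 0 2.5;0 0 0 0 0 0 2.5' 8; python3 -c "
from h import *
to([543,-186,36],-19)"
```

```text
time_s: 3.35
ee_pos: [543.5, -185.2, 35.5]
eef_rot: [179.9, -0.0, -18.9]
ft_force: [-2.2, -4.2, 2.4]
width: 29.6
finger_force: 8.0
now [ 543.52 -185.23   35.55] [ 1.7989e+02 -3.0000e-02 -1.8880e+01] t 3.35 F [-2.23 -4.16  2.36] M [-0.7   0.39 -0.02] w 29.65 8.0
shift cm [-0.025  0.09  -0.045] rot [ 0.11 -0.03  0.12]
```

```bash
python3 -m pendant '0 0.08 0 0 0 0 2.5;0 0.08 0 0 0 0 2.5;0 0.08 0 0 0 0 2.5' 8; python3 -c "
from h import *
to([543,-186,36],-19)"
```

```text
time_s: 3.65
ee_pos: [543.5, -185.3, 35.5]
eef_rot: [180.0, -0.0, -18.9]
ft_force: [-1.8, -3.8, 4.2]
width: 30.0
finger_force: 8.0
now [ 543.53 -185.31   35.54] [ 1.7995e+02 -4.0000e-02 -1.8890e+01] t 3.65 F [-1.82 -3.8   4.17] M [-0.61  0.36 -0.04] w 30.02 8.0
shift cm [-0.028  0.083 -0.046] rot [ 0.05 -0.04  0.11]
```

```bash
python3 -m pendant '0 0.15 0 0 0 0 2.5;0 0.15 0 0 0 0 2.5;0 0.15 0 0 0 0 2.5' 8; python3 -c "
from h import *
to([543,-186,36],-19)"
```

```text
time_s: 3.95
ee_pos: [543.4, -185.7, 35.5]
eef_rot: [-180.0, -0.0, -18.9]
ft_force: [-1.1, -0.3, 4.8]
width: 30.1
finger_force: 8.0
now [ 543.38 -185.68   35.51] [-1.7996e+02 -5.0000e-02 -1.8890e+01] t 3.95 F [-1.07 -0.27  4.84] M [0.03 0.05 0.04] w 30.15 8.0
shift cm [-0.026  0.042 -0.049] rot [-0.04 -0.05  0.11]
```

Lateral force is now about zero. I'll grip firmly and pull straight up.

```bash
python3 -m pendant '0 0 0 0 0 0 2.5;0 0 0 0 0 0 2.5;0 0 0 0 0 0 2.5' 40;python3 -m pendant '0 0 -0.3 0 0 0 2.5;0 0 -0.6 0 0 0 2.5;0 0 -0.9 0 0 0 2.5;0 0 -1.2 0 0 0 2.5;0 0 -1.5 0 0 0 2.5'; python3 -m pendant '0 0 -1 0 0 0 2.5;0 0 -3 0 0 0 2.5;0 0 -5 0 0 0 2.5;0 0 -8 0 0 0 2.5;0 0 -9 0 0 0 2.5';python3 -m pendant '0 0 0 0 0 0 2.5;0 0 0 0 0 0 2.5'; python3 -c "
from m import *
im,C=bands('w3',150)"
```

```text
time_s: 4.25
ee_pos: [543.4, -185.7, 35.5]
eef_rot: [-180.0, -0.0, -18.9]
ft_force: [-1.5, -1.2, 5.3]
width: 29.4
finger_force: 40.0
time_s: 4.75
ee_pos: [542.7, -186.1, 50.3]
eef_rot: [-180.0, 0.0, -18.9]
ft_force: [-2.5, -2.1, -1.7]
width: 29.1
finger_force: 40.0
time_s: 5.25
ee_pos: [544.9, -186.4, 144.0]
eef_rot: [180.0, -0.3, -18.9]
ft_force: [1.0, 0.6, -1.5]
width: 29.3
finger_force: 40.0
time_s: 5.45
ee_pos: [542.5, -185.5, 139.5]
eef_rot: [-180.0, 0.0, -18.9]
ft_force: [0.5, -1.0, -1.8]
width: 29.2
finger_force: 40.0
now [ 542.53 -185.55  139.52] [-1.7997e+02  4.0000e-02 -1.8880e+01] t 5.45 F [ 0.47 -1.04 -1.85] M [ 0.07  0.06 -0.02] w 29.21 40.0
shift cm [ 0.186  0.089 -1.048] rot [-0.03  0.04  0.12]
blue [599.  67.] 5077 (np.int32(91), np.int32(84)) [ 617.4 -356.2  150. ] tool [126.1 137.2 -10.6]
blue [323. 275.] 1925 (np.int32(74), np.int32(37)) [ 561.4 -191.5  150. ] tool [ 19.7  -0.4 -10.5]
orange [467. 221.] 541 (np.int32(40), np.int32(19)) [ 562.7 -260.6  150. ] tool [ 43.4  64.5 -10.5]
orange [461. 289.] 525 (np.int32(39), np.int32(19)) [ 532.1 -250.5  150. ] tool [ 11.1  64.8 -10.5]
```

View pics/w3.png

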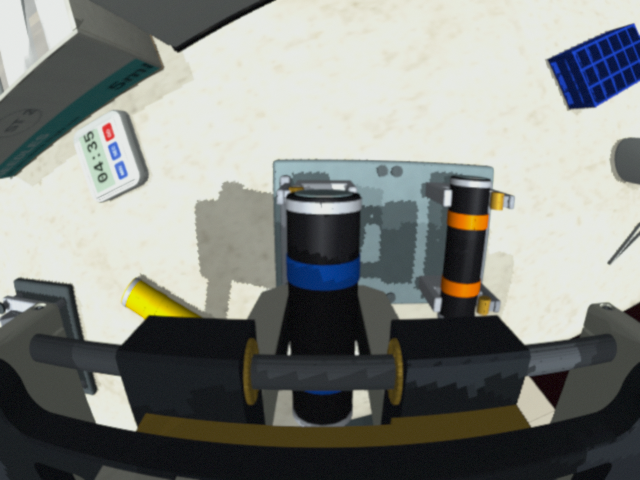

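The barrel came out cleanly and is held level; the front band is at (323,275) and the orange barrel is still in its bay. Next I'll go to a viewing point just on the near side of the fixture.

```bash
python3 -c "
from h import *
to([444,176,190],-18.9)"; python3 -m pendant '-10 -17 -4.8 0 0 0 2.5;-10 -17 -4.8 0 0 0 2.5;-10 -17 -4.8 0 0 0 2.5;-10 -17 -4.8 0 0 0 2.5;-10 -17 -4.8 0 0 0 2.5'; python3 -c "
from h import *
to([444,176,190],-18.9)"
```

```text
now [ 542.11 -185.45  138.87] [-1.7996e+02  1.2000e-01 -1.8890e+01] t 5.5 F [-0.5  -0.05 -1.22] M [ 0.06 -0.05 -0.05] w 29.39 40.0
shift cm [-20.995 -31.025  -5.047] rot [-0.04  0.12  0.01]
time_s: 6.0
ee_pos: [501.5, 12.3, 188.2]
eef_rot: [-179.9, 0.1, -18.6]
ft_force: [0.8, -1.3, -2.6]
width: 28.8
finger_force: 40.0
now [501.52  12.3  188.16] [-1.7988e+02  1.1000e-01 -1.8610e+01] t 6.0 F [ 0.82 -1.27 -2.59] M [-0.04 -0.05 -0.05] w 28.85 40.0
shift cm [-10.675 -13.68   -0.135] rot [-0.12  0.11  0.29]
```

```bash
python3 -m pendant '-11 -14 0 0 0 0 2.5;-11 -14 0 0 0 0 2.5;-11 -14 0 0 0 0 2.5;-11 -14 0 0 0 0 2.5;-11 -14 0 0 0 0 2.5';python3 -m pendant '0 0 0 0 0 0 2.5;0 0 0 0 0 0 2.5;0 0 0 0 0 0 2.5'; python3 -c "
from h import *
to([529,147,150],-18.9)
im,C=snap('wrist','w4'); np.savez('w4.npz',im=im)
print(proj('wrist',(529,147,65),C),C[1:3])"
```

```text
time_s: 6.5
ee_pos: [442.5, 177.6, 186.7]
eef_rot: [180.0, 0.2, -18.7]
ft_force: [1.3, -0.6, -1.9]
width: 29.0
finger_force: 40.0
time_s: 6.8
ee_pos: [445.1, 174.0, 187.7]
eef_rot: [180.0, 0.0, -19.0]
ft_force: [-0.3, 0.3, -1.9]
width: 29.1
finger_force: 40.0
now [445.06 173.96 187.69] [ 1.7997e+02  3.0000e-02 -1.9000e+01] t 6.8 F [-0.34  0.28 -1.94] M [ 0.05 -0.01 -0.03] w 29.13 40.0
shift cm [ 8.816 -0.186  3.764] rot [ 0.03  0.03 -0.1 ]
[320.88189715 127.91081374] (322.6296302457474, 246.30742740933056)
```

View pics/w4.png

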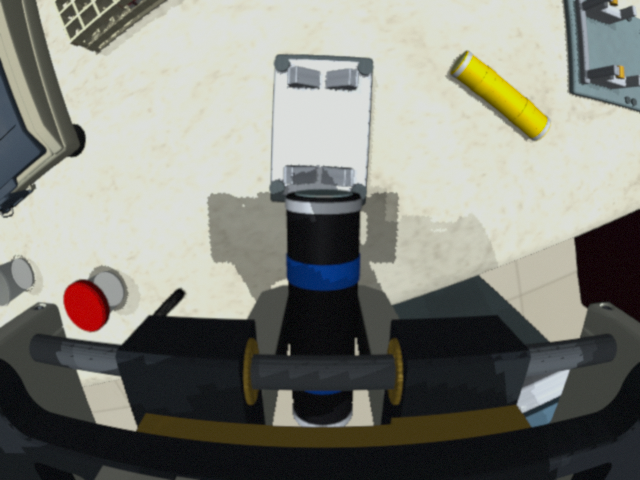

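The fixture is dead ahead: far V pieces at about (323,77), near ones at about (319,177), and the held barrel's front end at (324,203). I'll enlarge the crop to read the V edges.

```bash
python3 -c "
import cv2,numpy as np
im=np.load('w4.npz')['im'][48:198,260:390]
im=cv2.resize(im,None,fx=3.9,fy=3.9,interpolation=cv2.INTER_CUBIC)
im=cv2.convertScaleAbs(im,alpha=1.0)
cv2.imwrite('pics/w4c.png',im[...,::-1])"
```

```text
(no output)
```

View pics/w4c.png

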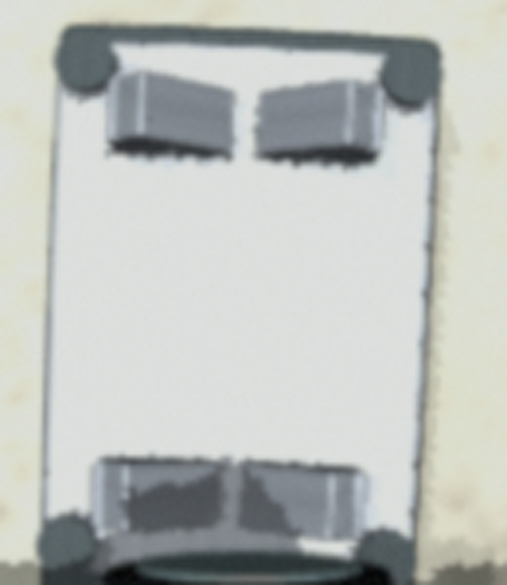

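The crop shows V mouth edges at 139 and 350 on the far piece (mid row ≈116) and at 128 and 332 on the near piece (mid row ≈498).

```bash
python3 -c "
from h import *
s=manip.observe(); C=cal('wrist'); R=Ro.from_euler('xyz',s['eef_rot'],degrees=True)
q=lambda x,y:onz('wrist',(260+x/3.9,48+y/3.9),65,C)
P=[q(139,112),q(350,120),q(128,495),q(332,501)]
for p in P: print(p.round(1), R.inv().apply(p-s['ee_pos']).round(1))
f=(P[0]+P[1])/2;n=(P[2]+P[3])/2;d=f-n;print(f,n,np.hypot(*d[:2]),np.degrees(np.arctan2(d[1],d[0])))
to(np.r_[((f+n)/2)[:2],100],np.degrees(np.arctan2(d[1],d[0])))
"
```

```text
[573.6 152.1  65. ] [128.8 -21.2 122.7]
[558.6 113.6  65. ] [127.1  20.1 122.7]
[501.7 179.6  65. ] [ 51.8 -23.7 122.8]
[487.3 141.6  65. ] [ 50.5  16.8 122.8]
[566.12421329 132.810289    65.        ] [494.48336418 160.59872129  65.        ] 76.84144864005411 -21.20054100745333
now [445.03 174.04 187.79] [ 1.7997e+02  2.0000e-02 -1.9000e+01] t 6.85 F [ 0.08 -0.28 -1.99] M [ 0.03  0.02 -0.05] w 29.18 40.0
shift cm [ 8.956 -0.196  8.775] rot [0.03 0.02 2.2 ]
```

```bash
python3 -m pendant '4 -0.1 4 0 0 2.2 2.5;8.9 -0.2 8 0 0 2.2 2.5;8.9 -0.2 10 0 0 2.2 2.5;8.9 -0.2 10 0 0 2.2 2.5;8.9 -0.2 10 0 0 2.2 2.5'; python3 -m pendant '0 0 0 0 0 0 2.5;0 0 0 0 0 0 2.5;0 0 0 0 0 0 2.5'; python3 -c "
from h import *
to([530.3,146.7,85],-21.2)
im,C=snap('wrist','w5'); np.savez('w5.npz',im=im)
im=cv2.resize(im[150:300,225:425],None,fx=3.9,fy=3.9,interpolation=cv2.INTER_CUBIC);cv2.imwrite('pics/w5c.png',im[...,::-1])
"
```

```text
time_s: 7.35
ee_pos: [528.8, 147.5, 87.5]
eef_rot: [179.9, 0.2, -21.2]
ft_force: [0.3, 0.1, -1.2]
width: 29.1
finger_force: 40.0
time_s: 7.65
ee_pos: [529.7, 148.7, 89.8]
eef_rot: [-179.9, -0.1, -21.1]
ft_force: [0.2, 0.1, -0.8]
width: 29.4
finger_force: 40.0
now [529.73 148.71  89.77] [-1.7993e+02 -1.4000e-01 -2.1050e+01] t 7.65 F [ 0.24  0.06 -0.84] M [ 0.12  0.01 -0.1 ] w 29.37 40.0
shift cm [0.125 0.167 0.477] rot [-0.07 -0.14  0.15]
```

View pics/w5c.png

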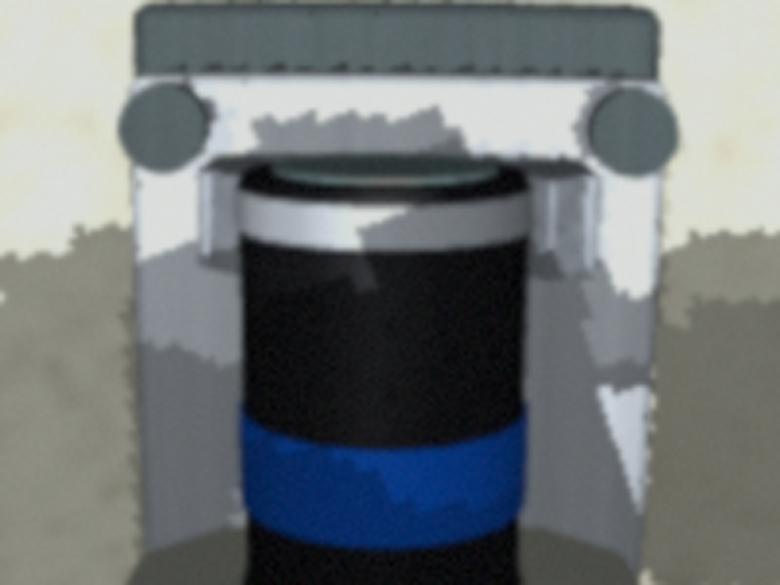

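```bash
python3 -c "
from h import *
s=manip.observe(); C=cal('wrist'); R=Ro.from_euler('xyz',s['eef_rot'],degrees=True)
q=lambda x,y,z:R.inv().apply(onz('wrist',(225+x/3.9,150+y/3.9),z,C)-s['ee_pos']).round(1)
print('Vtop far',q(215,162,65),q(590,165,65),'Vtop near',q(215,245,65),q(215,265,65),'barrel end',q(243,187,s['ee_pos'][2]+19),q(527,187,s['ee_pos'][2]+19))
print('posts',q(163,128,50),q(633,128,50),'plate far',q(140,75,38),q(655,78,38))
print('band edges top centre', q(385,447,s['ee_pos'][2]+34),q(385,548,s['ee_pos'][2]+34))
"
```

```text
Vtop far [ 51.1 -22.5  24.7] [50.8 27.2 24.6] Vtop near [ 39.9 -22.8  24.6] [ 37.2 -22.8  24.6] barrel end [ 54.  -14.6 -18.9] [ 54.   14.4 -18.9]
posts [ 54.3 -31.7  39.7] [54.3 35.5 39.6] plate far [ 61.2 -36.8  51.7] [60.8 40.8 51.6]
band edges top centre [ 31.   -0.1 -33.9] [ 20.6  -0.1 -34. ]
```

The far V piece's top edges are at crop x 203 and 597 (mid 400), and the barrel is centred at 385. From the crop rows and columns, the V centre is about 4 mm to +x and 2.1 mm to +y of the barrel.

```bash
python3 -m pendant '0.4 0.21 0 0 0 0 2.5;0.4 0.21 1 0 0 0 2.5;0.4 0.21 2 0 0 0 2.5;0.4 0.21 3 0 0 0 2.5;0.4 0.21 3.4 0 0 0 2.5'; python3 -m pendant '0 0 0 0 0 0 2.5;0 0 0 0 0 0 2.5;0 0 0 0 0 0 2.5'; python3 -c "
from h import *
to([530.3,146.7,46],-21.2)
"
```

```text
time_s: 8.2
ee_pos: [531.1, 144.8, 52.1]
eef_rot: [179.9, 0.2, -21.1]
ft_force: [0.1, 0.0, -1.6]
width: 29.4
finger_force: 40.0
time_s: 8.5
ee_pos: [532.8, 144.9, 54.4]
eef_rot: [-180.0, -0.0, -21.1]
ft_force: [-0.2, 1.0, -2.3]
width: 29.0
finger_force: 40.0
now [532.75 144.94  54.43] [-1.7998e+02 -4.0000e-02 -2.1090e+01] t 8.5 F [-0.22  0.98 -2.26] M [ 0.04  0.03 -0.  ] w 29.01 40.0
shift cm [-0.293 -0.076  0.843] rot [-0.02 -0.04  0.11]
```

```bash
python3 -m pendant '0 0 0.3 0 0 0 2.5;0 0 0.6 0 0 0 2.5;0 0 0.85 0 0 0 2.5;0 0 0.85 0 0 0 2.5;0 0 0.85 0 0 0 2.5';  python3 -c "
from h import *
to([530.3,146.7,46],-21.2)
s=manip.observe();R=Ro.from_euler('xyz',s['eef_rot'],degrees=True);print(R.inv().apply(s['ft_force']),R.inv().apply(s['wrist_torque']))
"
```

```text
time_s: 9.0
ee_pos: [532.8, 145.3, 46.0]
eef_rot: [-180.0, -0.0, -21.1]
ft_force: [0.3, 2.3, 2.1]
width: 29.5
finger_force: 40.0
now [532.79 145.26  46.02] [-1.7995e+02 -4.0000e-02 -2.1090e+01] t 9.0 F [0.25 2.32 2.1 ] M [ 0.46  0.03 -0.04] w 29.53 40.0
shift cm [-0.284 -0.045  0.002] rot [-0.05 -0.04  0.11]
[-0.59885884 -2.26209346 -2.09605058] [ 0.41975238 -0.19120552  0.03947102]
```

```bash
cat > f.py <<'E'
from h import *
F=[];M=[]
for i in range(4):
    s=manip.observe();R=Ro.from_euler('xyz',s['eef_rot'],degrees=True);F.append(R.inv().apply(s['ft_force']));M.append(R.inv().apply(s['wrist_torque']))
    manip.read_camera('top')
print('tool F',np.mean(F,0).round(2),np.std(F,0).round(2),'M',np.mean(M,0).round(3)); to([532.8,145,40],-21.1)
E
python3 -m pendant '0 -0.06 0.05 0 0 0 2.5;0 -0.06 0.05 0 0 0 2.5;0 -0.06 0.05 0 0 0 2.5';  python3 f.py
```

```text
time_s: 9.3
ee_pos: [532.8, 145.4, 45.4]
eef_rot: [-180.0, -0.0, -21.1]
ft_force: [0.5, 0.5, 3.5]
width: 29.0
finger_force: 40.0
tool F [ 0.03 -0.27 -3.25] [0.27 0.5  0.75] M [ 0.145 -0.107  0.054]
now [532.83 145.41  45.25] [-1.7999e+02 -2.0000e-02 -2.1090e+01] t 9.5 F [0.19 0.98 2.93] M [ 0.09  0.03 -0.07] w 29.0 40.0
shift cm [0.012 0.039 0.525] rot [-0.01 -0.02  0.01]
```

```bash
python3 -m pendant '0 -0.01 0.1 0 0 0 2.5;0 -0.01 0.2 0 0 0 2.5;0 -0.01 0.3 0 0 0 2.5;0 -0.01 0.3 0 0 0 2.5;0 -0.01 0.3 0 0 0 2.5';  python3 f.py
```

```text
time_s: 10.0
ee_pos: [532.8, 145.4, 42.3]
eef_rot: [-180.0, -0.0, -21.1]
ft_force: [-1.1, -0.4, 6.7]
width: 28.7
finger_force: 40.0
tool F [-0.99  0.7  -6.18] [0.43 0.58 0.41] M [-0.032 -0.179  0.067]
now [532.84 145.42  42.39] [-1.800e+02 -2.000e-02 -2.109e+01] t 10.2 F [ 0.03 -0.19  6.09] M [-0.    0.14 -0.07] w 28.7 40.0
shift cm [0.011 0.041 0.239] rot [-0.   -0.02  0.01]
```

```bash
python3 -m pendant '0 0.0 0.1 0 0 0 2.5;0 0 0.2 0 0 0 2.5;0 0 0.27 0 0 0 2.5;0 0 0.27 0 0 0 2.5;0 0 0.27 0 0 0 2.5';  python3 f.py; python3 -c "
from h import *
im,C=snap('wrist','w6'); np.savez('w6.npz',im=im)
im2=manip.read_camera('scene')
a=cv2.resize(im[150:330,225:425],None,fx=2.8,fy=2.8,interpolation=cv2.INTER_CUBIC)
b=cv2.resize(im2[215:260,275:330],(230,190),interpolation=cv2.INTER_CUBIC)
c=np.zeros((504,800,3),np.uint8);c[:,:560]=a;c[:190,565:795]=b
cv2.imwrite('pics/w6c.png',c[...,::-1])"
```

```text
time_s: 10.7
ee_pos: [532.9, 145.5, 40.0]
eef_rot: [-180.0, -0.0, -21.1]
ft_force: [-0.6, 0.4, 8.4]
width: 29.5
finger_force: 40.0
tool F [-1.2   0.33 -8.29] [0.35 0.29 0.25] M [-0.132 -0.259  0.132]
now [532.85 145.46  39.98] [-1.7999e+02 -3.0000e-02 -2.1100e+01] t 10.9 F [-1.12 -0.22  8.12] M [-0.01  0.29 -0.08] w 28.93 40.0
shift cm [ 0.012  0.045 -0.002] rot [-0.01 -0.03  0.  ]
```

View pics/w6c.png

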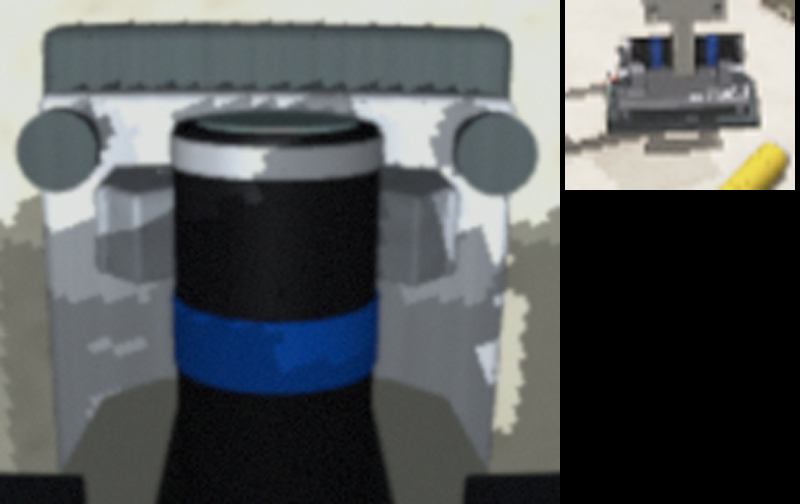

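```bash
python3 -c "
from h import *
s=manip.observe(); C=cal('wrist'); R=Ro.from_euler('xyz',s['eef_rot'],degrees=True)
q=lambda x,y,z:R.inv().apply(onz('wrist',(225+x/2.8,150+y/2.8),z,C)-s['ee_pos']).round(1)
for y in(168,185,190,260,268,283): print(y,q(110,y,59))
print('end',q(173,135,59),q(382,135,59),'band',q(277,318,74),q(277,393,74),'post',q(58,150,50),q(496,152,50),'plate far',q(277,93,32))
im=np.load('w6.npz')['im']
for x in (264,268,374,378): print(x,im[205:256,x].mean(1).astype(int))
"
```

```text
168 [ 49.2 -24.1 -19. ]
185 [ 46.7 -24.2 -19. ]
190 [ 45.9 -24.2 -19. ]
260 [ 35.4 -24.6 -19. ]
268 [ 34.2 -24.7 -19. ]
283 [ 31.9 -24.8 -19. ]
end [ 53.9 -14.9 -19. ] [ 53.8  14.9 -19. ] band [ 31.4  -0.1 -34. ] [ 20.6  -0.1 -34. ] post [ 50.5 -33.6 -10. ] [ 50.1  33.6 -10. ] plate far [57.  0.  8.]
264 [213 214 213 208 193 161 120  85  68  61  70  97 119 127 135 141 142 141
 140 139 140 141 141 142 141 143 141 133 112  96  94  93  95  94  95  93
  93  89  89  89  89  92 104 127 138 143 144 143 143 142 142]
268 [211 211 204 172 121  77  62  64  62  62  62  65  79 103 125 136 139 140
 138 139 137 136 137 135 136 134 130 107  96  94  95  95  94  95  95  95
  95  93  95  94  95  93  93  96 112 129 139 140 139 139 135]
374 [223 223 222 211 168 104  65  63  62  62  64  62  62  62  68  79  92  99
  99 101 101 101 100 100  98  98  96  94  95  94  94  94  95  93  96  97
  95  95  95  94  96  94  95  93  91  94 104 123 134 138 137]
378 [220 222 223 218 180 118  71  62  62  63  62  63  65  72  84  89  91  90
  87  88  87  86  87  85  86  85  84  85  86  86  86  87  88  87  88  88
  88  90  88  88  88  85  87  86  93 112 131 138 139 137 132]
```

The barrel is laterally symmetric in the V: V edges at 97 and 458, barrel edges at 173 and 382, both with mid 277.5. Lengthwise it is centred to within about 1 mm. It is sunk about 6 mm with about 10 N on the block, and side force is near zero, so I'm handing in.

```bash
python3 -c "
from plant import manip
print(manip.sign_off())"
```

```text
the job is handed in; nothing more can be done
None
```

I handed the job in with the blue-banded barrel held in the V-block, pressed about 6 mm down by arm height and force; I didn't read the red pointer itself. It is centred lengthwise to within about 1 mm with almost no side force, and the orange-banded barrel is still in its bay.

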